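# Stack two spacers on a square grinder spindle

## Task

Thread the two loose spacers onto the upright square spindle of the grinder drive, the large blue one first and the small brass one on top of it, each slid all the way home. How far the spindle is turned in its housing is not known, so feel or look for the turn at which the square bore drops over it, press only lightly and never force it, let go at the end and leave the other things on the bench alone.

Things in the scene. Friction and masses are not known exactly. Their poses are not given: they have to be found in the camera images.
- seat (a point): Centre of the seat on the grinder drive: top face of a steel boss 34 mm across, 50 mm above the worktop. z points up along the spindle axis; x and y belong to the fixed housing and do NOT turn with the spindle. A spacer threaded on the spindle takes up its turn to within about 0.1 rad.
- large_spacer_mid (a point): Middle (half-way up, on the axis) of the large loose spacer: a blue regular octagon, 56 mm across flats, 22 mm thick, 0.15 kg, lying flat, with a square through bore 18 mm wide on its axis. z is its axis; the sides of the bore lie along its x and y axes, and outer flats face along x, y and both diagonals.
- small_spacer_mid (a point): Middle (half-way up, on the axis) of the small loose spacer: a brass regular octagon, 42 mm across flats, 20 mm thick, 0.12 kg, lying flat, with a square through bore 18 mm wide on its axis. Axes as for the large one.
- petri: Bystander: closed petri dish, 59 mm across, 15 mm high; origin at the centre of its underside.
- timer: Bystander: white bench timer, 62x66x20 mm; origin at the centre of its underside.
- jar: Bystander: jar with red cap, 52 mm across, 85 mm high; origin at the centre of its underside.
- pen: Bystander: blue ballpoint pen, 142 mm long, 12 mm high, lying; origin at the centre of its underside.
- drive: The grinder drive: round grey housing fixed to the worktop, 110 mm across the foot, 84 to 92 mm across above it, 42 mm high, with a small black screw at its -x side, boss and spindle on top. Origin on the worktop under the spindle axis.
- spindle_top (a point): Axis point at the spindle's top, 50 mm above the seat; axes are the housing's. Spindle: steel, 16 mm square for 48 mm above the seat, then a 2 mm high 45 degree bevel to 12 mm square. Turns stiffly (0.5 N m). Its turn is not measured: at the start its sides stand 0.3 to 1.2 rad anticlockwise (from above) of the housing's axes; each quarter turn is alike.
Mind the look-alikes: they are no part of the job. Of the things shaped like the part that bears large_spacer_mid, the blue one is meant.

How it is judged:
By the outcome, as a careful person would: the job done as asked, in the order asked, and still so for the second after the job is handed in, with the robot touching nothing.
It also fails if it takes over 72 s, if anything falls off the work surface, if the arm or the gripper's body presses on something with over 40 N, if the wrist force passes 120 N, or if a joint passes its speed limit or range.

## Robot

A 6-joint arm with a two-finger parallel gripper is mounted at the origin on a cart in front of the work surface, level with it; the furniture and walls round the work are solid. World frame = base frame: x ahead of the robot, y to its left, z up, the work surface at z = 0. Lengths are in m, angles in degrees, forces in N, time in s.
With the tool pointing down it reaches from about 0.25 to 0.725 m from the base axis. Payload 4 kg.
Tool frame: the origin (TCP) lies at the very end of the fingers, on their centre line; the grasp point (between the pads) lies 19 mm behind it; z points along the fingers, y is the direction in which the jaws open and shut (so a half turn about z gives the same grasp; the last joint's range is limited). The gripper opens to 85 mm and grips with 20 to 120 N. Pads are 22 mm wide; open, the fingers measure 114 mm over their backs; the gripper's body (76 mm by 85 mm) begins 54 mm behind the grasp point. The pads swing forward as they close: fully open they stand 13 mm farther back than shut.
Start: joints at [76.261, 13.785, 0.286, 76.501, 0, 90], TCP at [0.119, 0.486, 0.231] pointing down, gripper open.
Joint ranges: [-155.79, 155.79], [-60.16, 107.12], [-62.33, 73.08], [-114, 123.19], [-81.49, 82.49], [-180, 180]. Speed limits (degrees/s): [159.86, 159.86, 180, 180, 180, 180].

## Interface

Orientations are given as a 3x3 rotation matrix whose columns are the frame's x, y, z axes.
In Python, from workcell import robot, eyes gives the robot as it stands.
- The arm moves only by the tool carry_out, never from a script. Its argument "plan" is a list of rows, each a list of 7 numbers: the shift along the tool's x, y, z in cm, then the turn, a rotation vector about the tool's x, y, z in degrees, then the closure in counts, from 0 (fully open) to 255 (shut). A call has 1 to 12 rows; each row shifts and turns the commanded pose from where the row before left it, along the tool's axes as they then stand; what a row does not reach is not made up. A row lasts 1/12 s, in which the tool goes at most 41.7 mm and 7.16 degrees, less where a joint would pass 70% of its speed; a pose out of reach is approached as far as the arm can. A call is refused whole if a number of a shift passes 4.17 or a number of a turn 7.16, either way. A call with a gripper value outside its range is refused whole. The fingers move at their own pace and stop on an object; "newtons" is the grip in N (left out, the last holds). Time passes only in rows, so rows that do not move let the fingers close. It gives the time, the measured TCP pose, the force and the opening at its end, in the units of the state.
- robot.state(): the state, without advancing time (a new reading comes with each control period).
- eyes.get_image(name): name is "scene" or "side" or "wrist"; returns a dict with "img" (400x640x3 uint8, blue, green, red), "fx", "fy", "cx", "cy" (pixels), "extrinsics" (4x4, takes a point from world to camera coordinates). Camera axes: x right, y down, z forward; pixel columns grow to the right and rows downward; lengths in m; the calibration is good to about 2 mm. A picture is of the moment at which its call begins. There is no depth.
- robot.close_job(): hands the job in, once; it reports no verdict.
The state is a dict: "time_s": time; "q": joint angles; "joint_vel": joint speeds; "tau": joint torques, N m; "tcp_pos": TCP position; "eef_rot": TCP orientation; "contact_force": force on the tool from outside, world axes, zero at the start; "wrist_torque": the same for the moment, N m; "finger_gap": finger opening in m.
Only numpy, scipy, OpenCV 4.12 (cv2) and the standard library are available. Lean on these libraries where they do the work, as an engineer would, in place of code of your own. Each camera call takes 0.05 s, during which the arm holds its last target.

## Working session

There is one attempt and no reset: what is moved stays moved. The work goes in short steps, Python scripts to look and compute and a tool call to move; the robot and the scene stay as the last step left them, time stands still between calls to the robot, and variables do not carry over. Pictures are saved under pics/ and viewed, and the job is handed in when it is done.

Besides the shell and the picture viewer there is one more tool, called after ">>>" by a JSON object that holds its "api" and its "payload". carry_out: Moves the arm, as the interface text tells. Its arguments: {"type":"object","properties":{"plan":{"type":"array","items":{"type":"array","items":{"type":"number"}}},"newtons":{"type":"number"}},"required":["plan"]}

```bash
mkdir -p pics; ls; python3 - <<'E'
from workcell import robot, eyes
import cv2, numpy as np
s=robot.state(); print({k:s[k] for k in ['time_s','tcp_pos','contact_force','finger_gap']}); print(np.array(s['eef_rot']).round(3))
for n in ['scene','side','wrist']:
    d=eyes.get_image(n); cv2.imwrite(f'pics/{n}0.png',d['img']); print(n,d['fx'],d['fy'],d['cx'],d['cy'],np.array(d['extrinsics']).round(3).tolist())
E
```

```text
pics
{'time_s': 0.0, 'tcp_pos': array([0.11861551, 0.48510331, 0.23040735]), 'contact_force': array([-0.21876804, -0.28792032, -0.39015486]), 'finger_gap': 0.08563623668255574}
[[-0.971  0.238 -0.   ]
 [ 0.238  0.971 -0.002]
 [ 0.    -0.002 -1.   ]]
scene 468.85887317583524 468.85887317583524 323.7074930747187 194.30560318942383 [[0.68, -0.733, -0.003, -0.414], [-0.563, -0.52, -0.642, 0.348], [0.47, 0.438, -0.767, 0.797], [0.0, 0.0, 0.0, 1.0]]
side 421.03013883656445 421.03013883656445 322.88902621912666 199.48698894106408 [[0.9, -0.435, -0.022, -0.555], [-0.267, -0.51, -0.817, 0.202], [0.344, 0.742, -0.576, 0.918], [0.0, 0.0, 0.0, 1.0]]
wrist 287.4708869732952 287.4708869732952 317.66382788018063 198.34007748609162 [[0.237, 0.971, -0.002, -0.499], [0.926, -0.226, 0.304, -0.039], [0.295, -0.074, -0.953, 0.381], [0.0, 0.0, 0.0, 1.0]]
```

View pics/scene0.png

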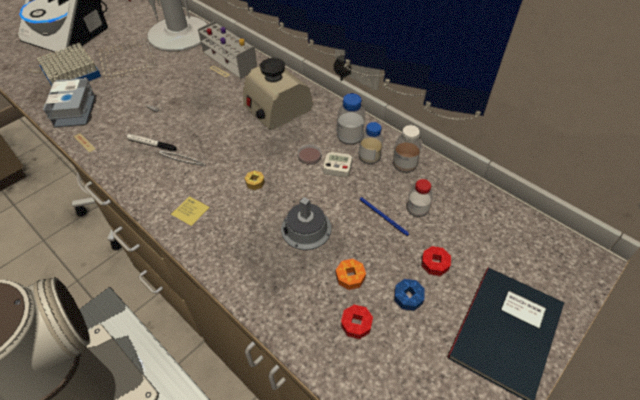

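View pics/side0.png

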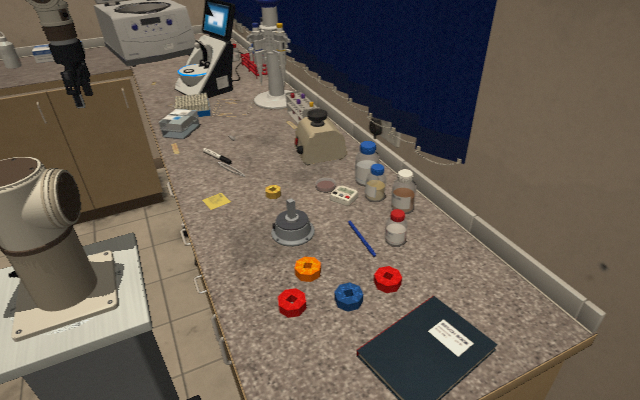

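View pics/wrist0.png

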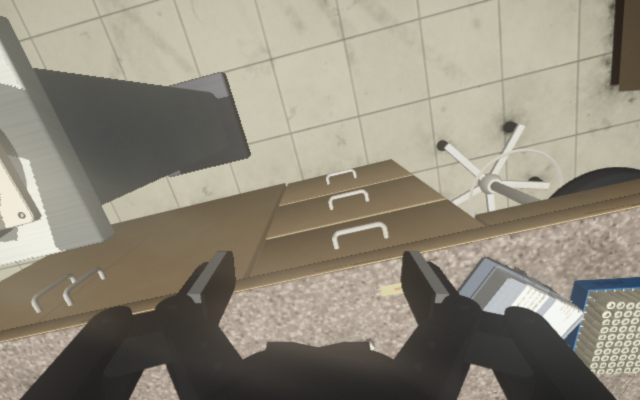

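The scene view shows the blue spacer near (409,294), brass near (255,180) and the drive near (306,225). The side view shows them at (349,296), (273,191) and (292,225). Now measuring them.

```bash
cat > h.py <<'E'
from workcell import robot, eyes
import cv2, numpy as np
def ray(d,u,v):
    T=np.array(d['extrinsics']);R=T[:3,:3];t=T[:3,3]
    return -R.T@t, R.T@np.array([(u-d['cx'])/d['fx'],(v-d['cy'])/d['fy'],1.])
def onz(d,u,v,z):
    c,r=ray(d,u,v); return c+r*(z-c[2])/r[2]
def proj(d,p):
    T=np.array(d['extrinsics']);q=T[:3,:3]@np.array(p)+T[:3,3]
    return np.array([d['fx']*q[0]/q[2]+d['cx'],d['fy']*q[1]/q[2]+d['cy']])
def tri(obs):
    A=np.zeros((3,3));b=np.zeros(3)
    for d,u,v in obs:
        c,r=ray(d,u,v);r=r/np.linalg.norm(r);P=np.eye(3)-np.outer(r,r);A+=P;b+=P@c
    x=np.linalg.solve(A,b)
    return x
def grab(n,f=None):
    d=eyes.get_image(n)
    if f: cv2.imwrite('pics/'+f+'.png',d['img'])
    return d
def crop(d,u,v,w,h,s,f):
    i=d['img'][max(0,v-h):v+h,max(0,u-w):u+w]
    cv2.imwrite('pics/'+f+'.png',cv2.resize(i,None,fx=s,fy=s,interpolation=cv2.INTER_CUBIC))
def mask(d,lo,hi,win):
    hsv=cv2.cvtColor(d['img'],cv2.COLOR_BGR2HSV);m=cv2.inRange(hsv,np.array(lo),np.array(hi))
    k=np.zeros_like(m);u0,u1,v0,v1=win;k[v0:v1,u0:u1]=m[v0:v1,u0:u1];return k
def axis(d,m,zt):
    # top-face hull seen at height zt and lower: hull of mask
    c=max(cv2.findContours(m,cv2.RETR_EXTERNAL,cv2.CHAIN_APPROX_NONE)[0],key=cv2.contourArea)
    return c[:,0,:]
E
python3 - <<'E'
from h import *
S=grab('scene');D=grab('side')
for nm,lo,hi,ws,wd,h in [('blue',(100,90,20),(125,255,255),(375,445,265,320),(325,375,275,320),.022),('brass',(15,80,60),(32,255,255),(235,275,160,200),(258,290,178,205),.02)]:
    cs=[]
    for d,w in((S,ws),(D,wd)):
        m=mask(d,lo,hi,w);c=axis(d,m,h)
        x,y,ww,hh=cv2.boundingRect(c);hc=cv2.convexHull(c)[:,0].astype(float)
        M=cv2.moments(cv2.convexHull(c));u,v=M['m10']/M['m00'],M['m01']/M['m00'];cs.append((d,u,v))
        print(nm,(x,y,ww,hh),(round(u,1),round(v,1)),onz(d,u,v,h/2).round(4))
    print(' tri',tri(cs).round(4))
crop(S,409,294,50,38,8,'sblue');crop(D,349,296,50,38,8,'dblue');crop(S,306,220,50,38,8,'sdrv');crop(D,292,222,50,38,8,'ddrv')
crop(S,255,180,30,25,12,'sbr')
E
```

```text
blue (395, 279, 29, 31) (408.9, 294.0) [ 0.5342 -0.2948  0.011 ]
blue (335, 283, 28, 28) (348.5, 296.4) [ 0.5335 -0.2951  0.011 ]
 tri [ 0.5339 -0.2949  0.0109]
brass (244, 170, 21, 20) (254.2, 179.5) [0.53   0.1502 0.01  ]
brass (265, 185, 16, 14) (272.5, 191.5) [0.5286 0.1493 0.01  ]
 tri [0.5293 0.15   0.0099]
```

View pics/sdrv.png

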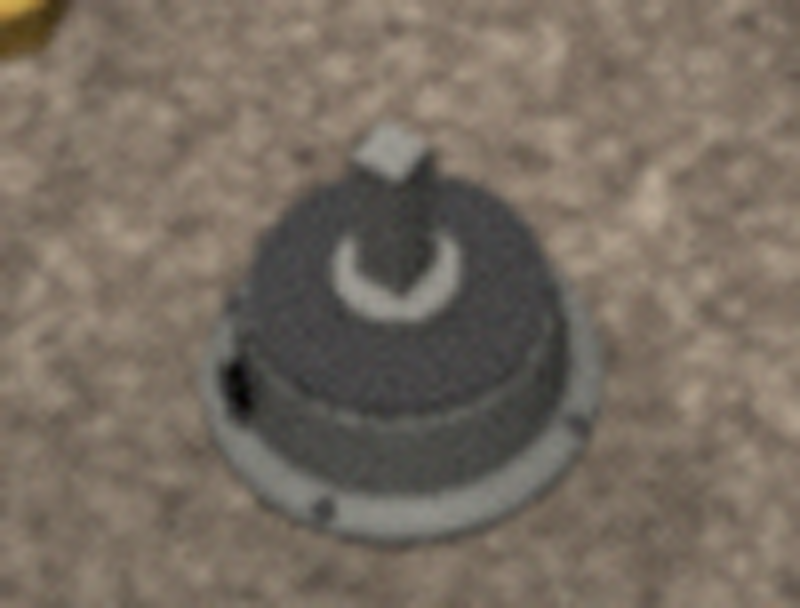

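View pics/ddrv.png

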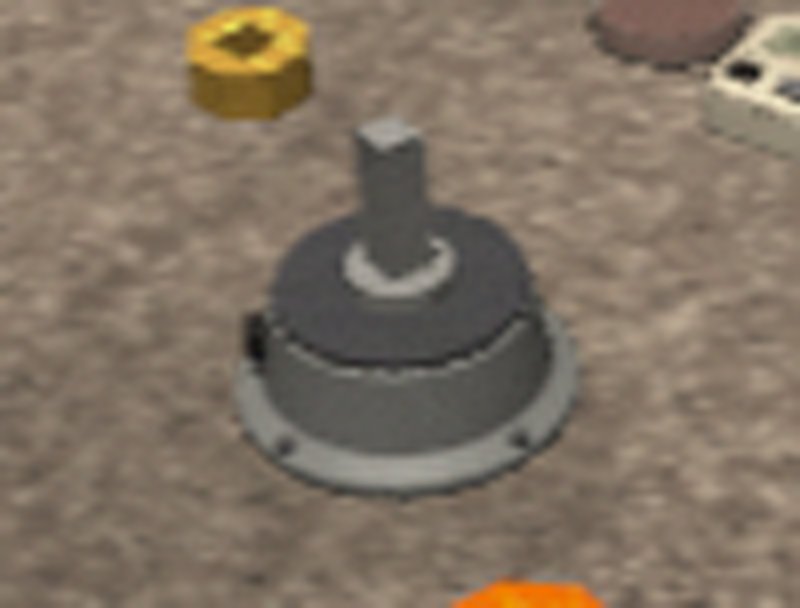

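View pics/sblue.png

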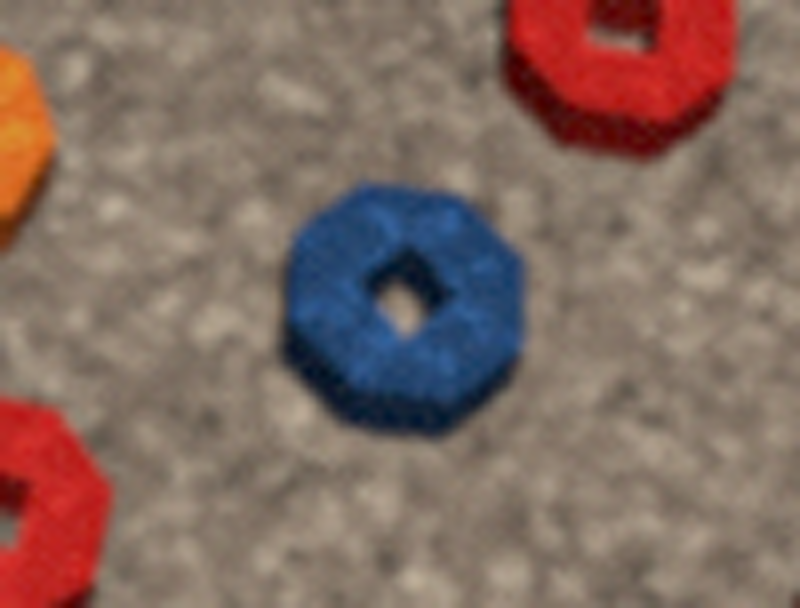

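View pics/sbr.png

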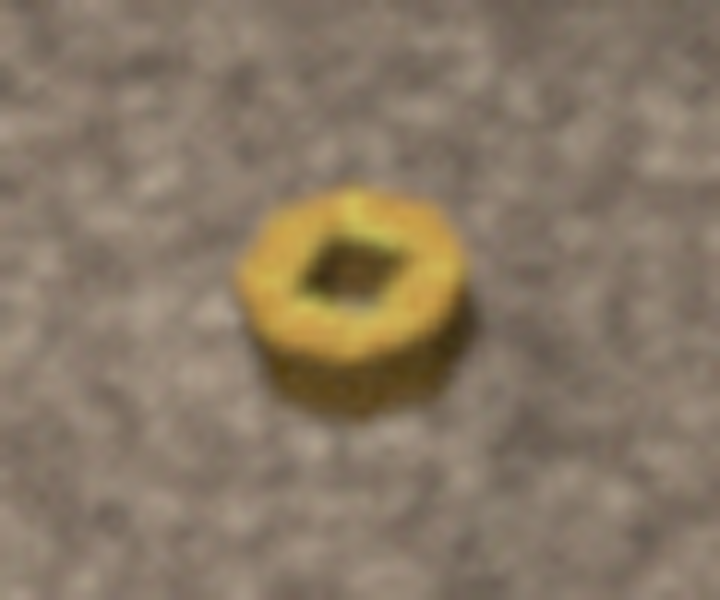

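```bash
python3 - <<'E'
from h import *
S=grab('scene');D=grab('side');W=grab('wrist')
print('sp top',tri([(S,305.1,200.75),(D,290.6,200.6)]).round(4),onz(S,305.1,200.75,.1).round(4),onz(D,290.6,200.6,.1).round(4))
s=robot.state();R=np.array(s['eef_rot']);T=np.array(W['extrinsics'])
c=-T[:3,:3].T@T[:3,3];print('cam in tool',(R.T@(c-s['tcp_pos'])).round(4));print((T[:3,:3]@R).round(4))
def ang(d,pts,z):
    P=[onz(d,u,v,z)[:2] for u,v in pts]
    for i in range(4):
        e=P[(i+1)%4]-P[i];print(np.linalg.norm(e).round(4),np.degrees(np.arctan2(e[1],e[0])).round(1)%90,end=' | ')
    print()
ang(S,[(256+x/8,182+y/8) for x,y in [(352,155),(390,122),(430,150),(393,182)]],.1)
ang(S,[(359+x/8,256+y/8) for x,y in [(363,293),(408,245),(453,292),(408,340)]],.022)
ang(S,[(225+x/12,155+y/12) for x,y in [(300,293),(335,232),(410,243),(375,308)]],.02)
# housing x dir: screw
p=onz(S,256+237/8,182+390/8,.02);print('screw',p)
E
```

```text
sp top [ 0.5158 -0.0352  0.0981] [ 0.5147 -0.0363  0.1   ] [ 0.5148 -0.0378  0.1   ]
cam in tool [ 7.890e-02 -1.000e-04 -1.431e-01]
[[ 1.000e-04  1.000e+00  1.000e-04]
 [-9.527e-01  1.000e-04 -3.039e-01]
 [-3.039e-01 -1.000e-04  9.527e-01]]
0.0142 2.0 | 0.0138 1.2000000000000028 | 0.0137 1.5 | 0.0137 3.200000000000003 | 
0.0178 89.1 | 0.0157 79.2 | 0.0176 88.69999999999999 | 0.0155 79.7 | 
0.0168 24.7 | 0.0152 31.700000000000003 | 0.0178 25.599999999999994 | 0.0154 28.099999999999994 | 
screw [ 0.4726022  -0.01587679  0.02      ]
```

>>> {"api": "carry_out", "payload": {"plan": [[-1,-0.8,0,0,0,0,0],[-2.1,-1.7,0,0,0,0,0],[-2.1,-1.7,0,0,0,0,0],[-2.1,-1.7,0,0,0,0,0],[-2.1,-1.7,0,0,0,0,0],[-2.1,-1.7,0,0,0,0,0],[-2.1,-1.7,0,0,0,0,0],[-2.1,-1.7,0,0,0,0,0],[-2.1,-1.7,0,0,0,0,0],[-2.1,-1.7,0,0,0,0,0],[-2.1,-1.7,0,0,0,0,0],[-2.1,-1.7,0,0,0,0,0]]}}

```text
time_s: 1.4
tcp_pos: [0.307, 0.2371, 0.2315]
eef_rot: [[-0.971, 0.238, 0.001], [0.238, 0.971, 0.0], [-0.0, 0.0, -1.0]]
contact_force: [-0.1, 0.2, 0.7]
finger_gap: 0.0852
```

>>> {"api": "carry_out", "payload": {"plan": [[-2.6,-2.1,0,0,0,0,0],[-2.6,-2.1,0,0,0,0,0],[-2.6,-2.1,0,0,0,0,0],[-2.6,-2.1,0,0,0,0,0],[-2.6,-2.1,0,0,0,0,0],[-2.6,-2.1,0,0,0,0,0],[-2.6,-2.1,0,0,0,0,0],[-2.6,-2.1,0,0,0,0,0],[-2.6,-2.1,0,0,0,0,0],[-2.6,-2.1,0,0,0,0,0],[-0.5,-0.6,0,0,0,0,0],[0,0,0,0,0,0,0]]}}

```text
time_s: 2.4
tcp_pos: [0.513, -0.0363, 0.2308]
eef_rot: [[-0.97, 0.241, -0.001], [0.241, 0.97, -0.0], [0.001, -0.001, -1.0]]
contact_force: [-1.0, 0.5, -0.2]
finger_gap: 0.0853
```

```bash
python3 - <<'E'
from h import *
s=robot.state();print(s['time_s'],s['tcp_pos'],s['q'],s['joint_vel']);print(np.array(s['eef_rot']).round(3),s['contact_force'])
W=grab('wrist','w1');u,v=proj(W,(.515,-.037,.1));print(u,v)
crop(W,int(u),int(v),50,38,8,'w1c')
E
```

```text
2.4 [ 0.5130146  -0.03627123  0.23080179] [-4.02862281e+00  1.54512183e+01  2.41855734e+00  7.70028421e+01
 -2.64047080e-02  9.94612974e+00] [ 2.85905454 -1.83903765 -2.41722464  0.93168733  1.35382495  1.30443857]
[[-0.97   0.241 -0.001]
 [ 0.241  0.97  -0.   ]
 [ 0.001 -0.001 -1.   ]] [-1.00966848  0.53388735 -0.17082095]
317.5281001495765 192.2857047752712
```

View pics/w1.png

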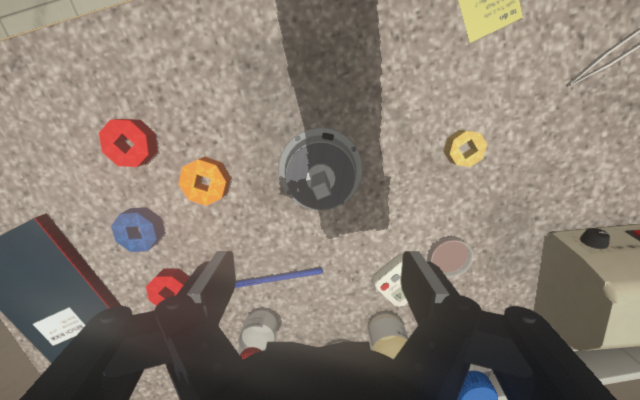

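View pics/w1c.png

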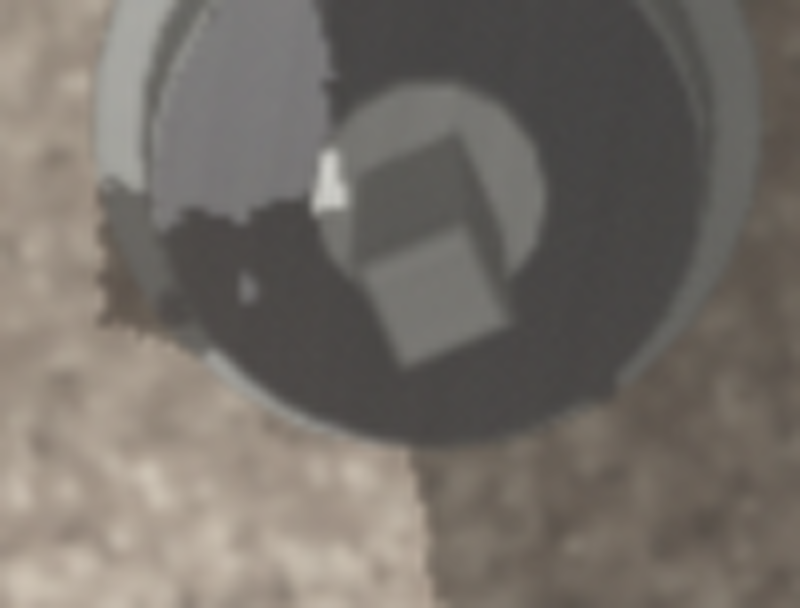

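Wrist view: the spindle top is a clear tilted square at (322,191), blue is at (136,231) and brass at (468,149). The other octagons are red or orange look-alikes.

```bash
python3 - <<'E'
from h import *
d=grab('wrist')
def ang(d,pts,z):
    P=[onz(d,u,v,z)[:2] for u,v in pts]
    for i in range(4):
        e=P[(i+1)%4]-P[i];print(np.linalg.norm(e).round(4),np.degrees(np.arctan2(e[1],e[0])).round(1)%90,end=' | ')
    print(np.mean(P,0).round(4))
ang(d,[(267+x/8,154+y/8) for x,y in [(360,265),(462,225),(512,325),(405,368)]],.1)
for n,u,v in[('blue',136,231),('brass',468,149),('red1',128,142),('orange',204,182),('red2',167,288),('pen',235,284),('screw',328,136)]:
    print(n,onz(d,u,v,.012).round(3))
crop(d,136,231,40,30,10,'w1b')
crop(d,468,149,40,30,10,'w1s')
m=mask(d,(100,80,30),(125,255,255),(100,170,200,260));c=axis(d,m,0);M=cv2.moments(cv2.convexHull(c));print(M['m10']/M['m00'],M['m01']/M['m00'],onz(d,M['m10']/M['m00'],M['m01']/M['m00'],.011))
E
```

```text
0.0136 8.200000000000003 | 0.0143 12.3 | 0.0145 9.0 | 0.0145 8.699999999999989 | [ 0.5137 -0.0315]
blue [ 0.533 -0.297  0.012]
brass [0.53  0.155 0.012]
red1 [ 0.419 -0.255  0.012]
orange [ 0.49  -0.181  0.012]
red2 [ 0.628 -0.291  0.012]
pen [ 0.646 -0.192  0.012]
screw [ 0.472 -0.012  0.012]
130.69545078577335 234.3401157981803 [ 0.53634906 -0.30665127  0.011     ]
```

View pics/w1b.png

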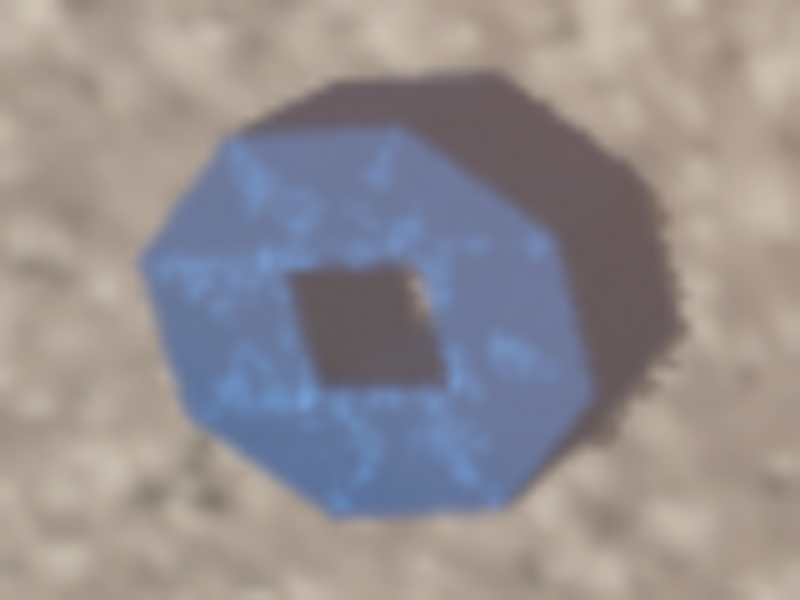

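View pics/w1s.png

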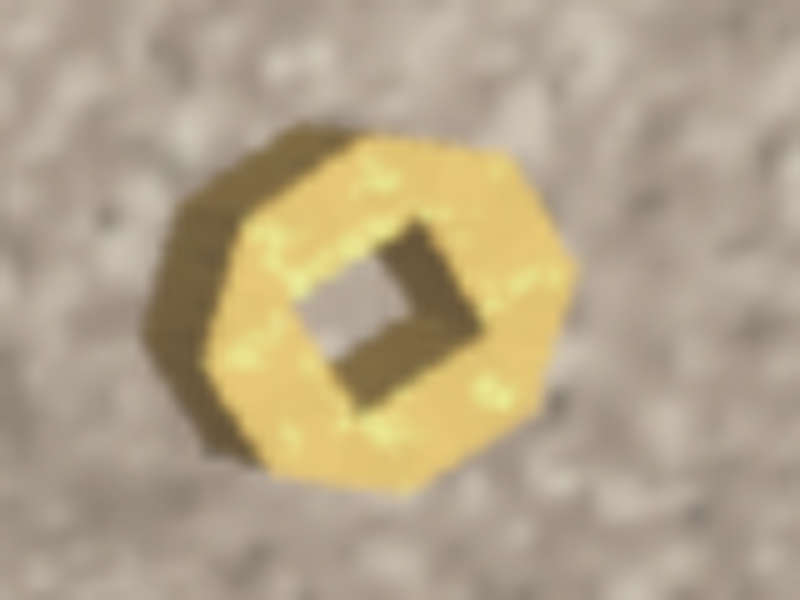

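```bash
python3 - <<'E'
from h import *
d=grab('wrist','w2');import pickle;pickle.dump(d,open('w2.pkl','wb'))
s=robot.state();print(s['tcp_pos'],s['joint_vel'])
crop(d,320,192,25,19,16,'w2c');crop(d,136,231,40,30,10,'w2b')
E
```

```text
[ 0.51162065 -0.03327558  0.23124152] [ 1.11208761 -0.6406918  -0.11086787 -0.05921177 -0.03451671 -0.0526784 ]
```

View pics/w2c.png

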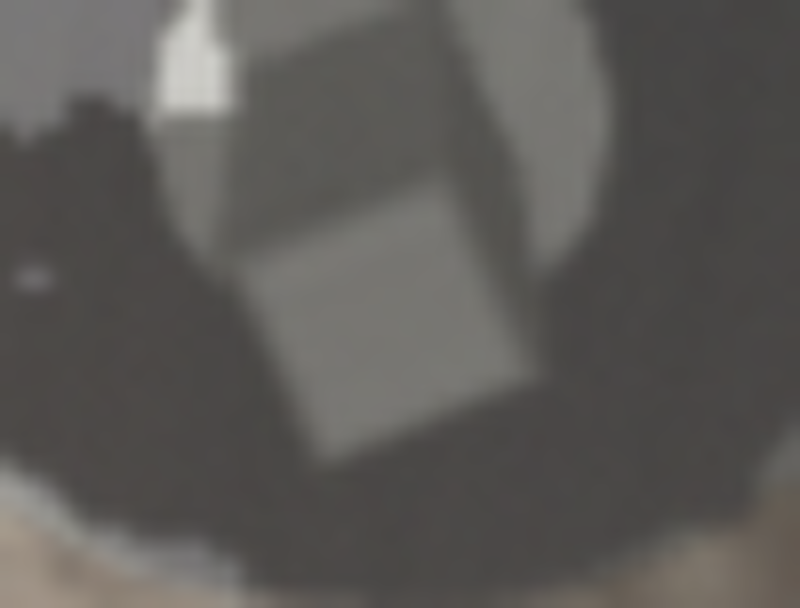

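View pics/w2b.png

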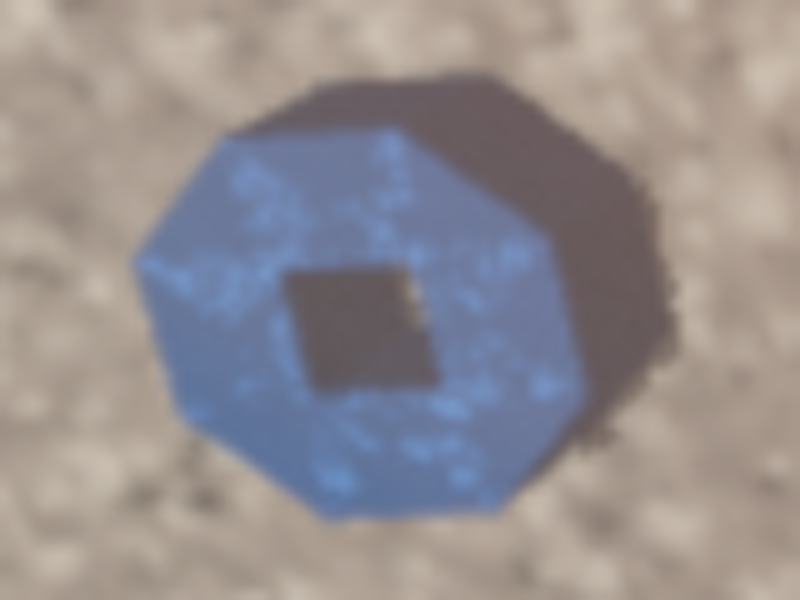

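```bash
cat >> h.py <<'E'
def poly(d,pts,z,mod=90):
    P=np.array([onz(d,u,v,z)[:2] for u,v in pts]);n=len(P)
    e=np.roll(P,-1,0)-P
    a=np.degrees(np.arctan2(e[:,1],e[:,0]))
    z_=np.mean(np.exp(1j*np.radians(a*360/mod)))
    print('len mm',(np.linalg.norm(e,axis=1)*1e3).round(1),'ang',(a%mod).round(1),'mean',(np.degrees(np.angle(z_))*mod/360).round(2),'ctr',P.mean(0).round(4))
    return P
E
python3 - <<'E'
from h import *
import pickle;d=pickle.load(open('w2.pkl','rb'))
poly(d,[(295+x/16,173+y/16) for x,y in [(240,258),(440,183),(538,375),(325,463)]],.0995)
poly(d,[(96+x/10,201+y/10) for x,y in [(228,138),(400,128),(550,235),(587,390),(498,512),(333,518),(180,410),(137,262)]],.022,45)
poly(d,[(96+x/10,201+y/10) for x,y in [(283,268),(408,265),(440,385),(315,390)]],.022,90)
poly(d,[(428+x/10,119+y/10) for x,y in [(288,297),(418,215),(485,325),(358,410)]],.02,90)
E
```

```text
len mm [13.3 13.9 14.5 14.4] ang [ 7.4 12.7  9.7  7.6] mean 9.36 ctr [ 0.5149 -0.0332]
len mm [22.8 22.7 22.6 23.9 22.8 23.9 21.7 23.6] ang [34.7 34.5 33.8 36.4 33.5 33.2 34.  34.4] mean -10.69 ctr [ 0.533  -0.2942]
len mm [16.7 17.5 17.  17.8] ang [77.7 79.4 78.7 78.4] mean -11.45 ctr [ 0.533  -0.2946]
len mm [17.4 16.9 17.5 17.6] ang [20.9 24.1 23.1 23.8] mean 22.97 ctr [0.5279 0.1506]
```

```bash
python3 - <<'E'
from h import *
import pickle;d=pickle.load(open('w2.pkl','rb'))
for p in [(40,216),(80,267),(115,318),(3,232)]: print(onz(d,*p,.02).round(3))
s=robot.state();R=np.array(s['eef_rot']);print(s['time_s'],s['tcp_pos'],R.round(4).tolist())
print(R.T@(np.array([.533,-.2945,.12])-s['tcp_pos'])*100)
E
```

```text
[ 0.481 -0.403  0.02 ]
[ 0.563 -0.389  0.02 ]
[ 0.654 -0.38   0.02 ]
[ 0.49  -0.464  0.02 ]
2.55 [ 0.51162065 -0.03327558  0.23124152] [[-0.9714, 0.2373, -0.001], [0.2373, 0.9714, 0.0005], [0.0011, 0.0002, -1.0]]
[ -8.28726102 -24.87155422  11.10975199]
```

>>> {"api": "carry_out", "payload": {"plan": [[-0.8,-2.5,0,0,0,0,0],[-0.8,-2.5,0.5,0,0,0,0],[-0.8,-2.5,1,0,0,0,0],[-0.8,-2.5,1,0,0,0,0],[-0.8,-2.5,1,0,0,0,0],[-0.8,-2.5,1,0,0,0,0],[-0.8,-2.5,1,0,0,0,0],[-0.8,-2.5,1,0,0,0,0],[-0.8,-2.5,1,0,0,0,0],[-1.1,-2.4,1,0,0,-2.7,0],[0,0,0,0,0,0,0],[0,0,0,0,0,0,0]]}}

```text
time_s: 3.55
tcp_pos: [0.5335, -0.2946, 0.1455]
eef_rot: [[-0.981, 0.192, -0.002], [0.192, 0.981, 0.001], [0.002, 0.001, -1.0]]
contact_force: [0.2, 0.3, 0.1]
finger_gap: 0.0854
```

```bash
python3 - <<'E'
from h import *
d=grab('wrist');d=grab('wrist','w3');import pickle;pickle.dump(d,open('w3.pkl','wb'))
s=robot.state();print(s['time_s'],s['tcp_pos'],s['joint_vel'].round(2),np.array(s['eef_rot']).round(3).tolist())
print(proj(d,(.533,-.2945,.022)))
E
```

```text
3.65 [ 0.53412926 -0.29370633  0.14676445] [ 0.54 -0.7   0.29 -0.2  -0.01 -0.19] [[-0.982, 0.19, -0.0], [0.19, 0.982, 0.001], [0.0, 0.001, -1.0]]
[316.79695345 191.51822728]
```

View pics/w3.png

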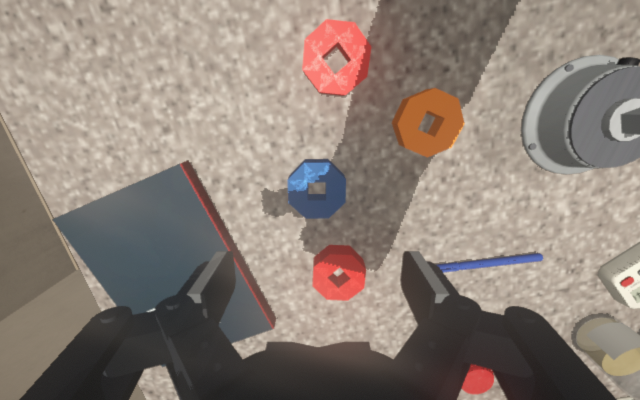

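```bash
python3 - <<'E'
from h import *
import pickle;d=pickle.load(open('w3.pkl','rb'))
crop(d,317,188,40,30,10,'w3b')
E
```

```text
(no output)
```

View pics/w3b.png

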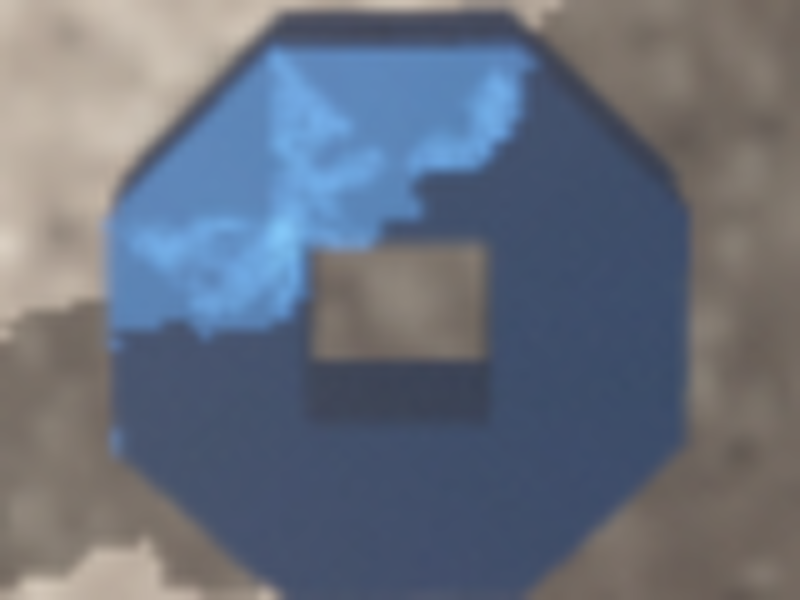

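>>> {"api": "carry_out", "payload": {"plan": [[0.1,-0.05,1,0,0,0,0],[0,0,1.5,0,0,0,0],[0,0,2,0,0,0,0],[0,0,2,0,0,0,0],[0,0,2,0,0,0,0],[0,0,2,0,0,0,0],[0,0,1.5,0,0,0,0],[0,0,1,0,0,0,0],[0,0,0.5,0,0,0,0],[0,0,0.3,0,0,0,0],[0,0,0.3,0,0,0,0],[0,0,0,0,0,0,0]]}}

```text
time_s: 4.65
tcp_pos: [0.5335, -0.2956, 0.0057]
eef_rot: [[-0.982, 0.191, 0.001], [0.191, 0.982, -0.0], [-0.001, -0.0, -1.0]]
contact_force: [-0.7, -0.3, -0.6]
finger_gap: 0.0852
```

>>> {"api": "carry_out", "payload": {"plan": [[0,0,0.1,0,0,0,60],[0,0,0,0,0,0,80],[0,0,0,0,0,0,100],[0,0,0,0,0,0,120],[0,0,0,0,0,0,130],[0,0,0,0,0,0,130],[0,0,0,0,0,0,130],[0,0,0,0,0,0,130]], "newtons": 40}}

```text
time_s: 5.32
tcp_pos: [0.5337, -0.296, 0.0052]
eef_rot: [[-0.981, 0.192, 0.002], [0.192, 0.981, -0.001], [-0.002, -0.001, -1.0]]
contact_force: [-0.6, 0.6, 6.0]
finger_gap: 0.0547
```

>>> {"api": "carry_out", "payload": {"plan": [[0,0,-0.3,0,0,0,140],[0,0,-1,0,0,0,140],[0,0,-2,0,0,0,140],[0,0,-2,0,0,0,140],[0,0,-2,0,0,0,140],[0,0,-2,0,0,0,140],[0,0,-2,0,0,0,140],[0,0,-2,0,0,0,140],[0,0,-1.5,0,0,0,140],[0,0,-1,0,0,0,140],[0,0,0,0,0,0,140],[0,0,0,0,0,0,140]]}}

```text
time_s: 6.32
tcp_pos: [0.533, -0.2956, 0.1623]
eef_rot: [[-0.982, 0.191, 0.0], [0.191, 0.982, -0.0], [-0.0, -0.0, -1.0]]
contact_force: [-0.9, -0.8, -2.3]
finger_gap: 0.0547
```

```bash
python3 - <<'E'
from h import *
d=grab('wrist','w4');import pickle;pickle.dump(d,open('w4.pkl','wb'))
s=robot.state();print(s['time_s'],s['tcp_pos'],s['contact_force'],s['finger_gap'],np.array(s['eef_rot']).round(3).tolist())
E
```

```text
6.3667 [ 0.53246763 -0.295277    0.16129815] [-1.0379404   0.07222289 -1.77690468] 0.05515309410962957 [[-0.981, 0.191, -0.002], [0.191, 0.981, 0.001], [0.002, 0.001, -1.0]]
```

View pics/w4.png

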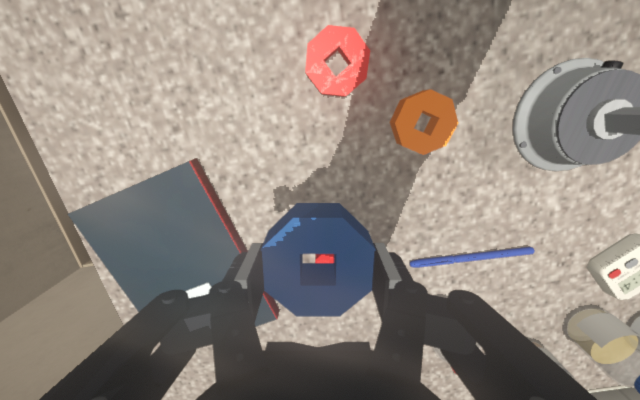

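```bash
python3 - <<'E'
from h import *
import pickle;d=pickle.load(open('w4.pkl','rb'))
crop(d,318,262,64,64,6,'w4b')
E
```

```text
(no output)
```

View pics/w4b.png

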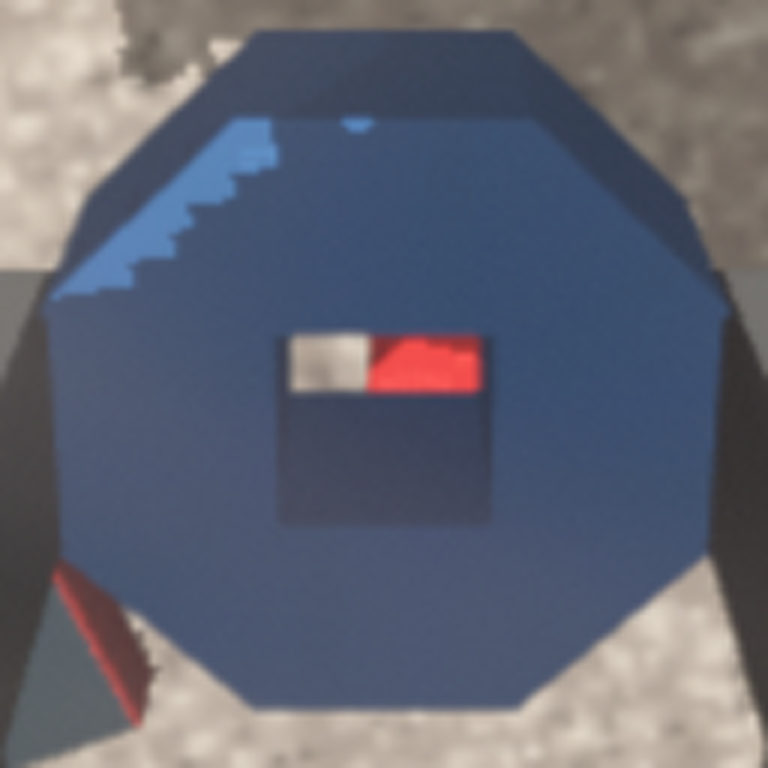

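```bash
cat >> h.py <<'E'
def tool(s,p):
    return np.array(s['eef_rot']).T@(np.array(p)-s['tcp_pos'])
E
python3 - <<'E'
from h import *
import pickle;d=pickle.load(open('w4.pkl','rb'))
Rc=np.array(d['extrinsics'])
# tool-frame camera from fixed mount
C=np.array([[0,1,0],[-.9527,0,-.3039],[-.3039,0,.9527]]);c0=np.array([.0789,-.0001,-.1431])
def tp(u,v,z):
    r=C.T@np.array([(u-d['cx'])/d['fx'],(v-d['cy'])/d['fy'],1]);return c0+r*(z-c0[2])/r[2]
for z in (-.014,-.017,-.02,-.023):
    q=np.array([tp(254+x/6,198+y/6,z) for x,y in [(275,335),(492,335),(492,523),(278,523)]])
    o=np.array([tp(254+x/6,198+y/6,z) for x,y in [(235,118),(535,118),(728,312),(710,555),(520,708),(250,708),(60,555),(45,305)]])
    print(z,'bore',(q.max(0)-q.min(0))[:2]*1e3,q.mean(0)[:2]*1e3,'oct',(o.max(0)-o.min(0))[:2]*1e3,o.mean(0)[:2]*1e3)
s=robot.state();print(tool(s,[.515,-.034,s['tcp_pos'][2]])*100)
E
```

```text
-0.014 bore [18.28195727 18.60529351] [-0.68128157  0.09465394] oct [57.18640129 57.0155878 ] [-0.86008222  0.19364931]
-0.017 bore [17.8571248  18.17294742] [1.16801235 0.09013061] oct [55.85751513 55.69067097] [0.99336663 0.18682555]
-0.02 bore [17.43229233 17.74060132] [3.01730626 0.08560728] oct [54.52862896 54.36575413] [2.84681548 0.18000178]
-0.023 bore [17.00745986 17.30825523] [4.86660018 0.08108395] oct [53.1997428 53.0408373] [4.70026433 0.17317802]
[ 6.71694515 25.30987768  0.0253177 ]
```

>>> {"api": "carry_out", "payload": {"plan": [[0.33,1.25,0,0,0,0,140],[0.66,2.5,0,0,0,0,140],[0.66,2.5,0,0,0,0,140],[0.66,2.5,0,0,0,0,140],[0.66,2.5,0,0,0,0,140],[0.66,2.5,0,0,0,0,140],[0.66,2.5,0,0,0,0,140],[0.66,2.5,0,0,0,0,140],[0.66,2.5,0,0,0,0,140],[0.66,2.5,0,0,0,0,140],[0.36,1.57,0,0,0,-3.5,140],[0,0,0,0,0,-4,140]]}}

```text
time_s: 7.37
tcp_pos: [0.5147, -0.0304, 0.1609]
eef_rot: [[-0.999, 0.054, -0.003], [0.054, 0.999, 0.002], [0.003, 0.002, -1.0]]
contact_force: [0.4, -0.3, -1.8]
finger_gap: 0.055
```

>>> {"api": "carry_out", "payload": {"plan": [[0,0,0,0,0,-4,140],[0,0,0,0,0,-4,140],[0,0,0,0,0,-4,140],[0,0,0,0,0,0,140],[0,0,0,0,0,0,140],[0,0,0,0,0,0,140]]}}

```text
time_s: 7.87
tcp_pos: [0.5158, -0.0341, 0.1616]
eef_rot: [[-0.989, -0.146, -0.001], [-0.146, 0.989, 0.0], [0.001, 0.0, -1.0]]
contact_force: [-0.3, -0.1, -1.5]
finger_gap: 0.0549
```

```bash
python3 - <<'E'
from h import *
d=grab('wrist','w5');S=grab('scene');D=grab('side')
crop(S,306,205,50,38,8,'s5');crop(D,292,205,50,38,8,'d5');crop(d,318,262,64,64,6,'w5b')
s=robot.state();R=np.array(s['eef_rot']);print(s['time_s'],s['tcp_pos'],s['contact_force'],R.round(3).tolist(),np.degrees(np.arctan2(R[1,1],R[0,1])))
E
```

```text
8.0167 [ 0.51626805 -0.03435658  0.16205175] [ 0.10275616  0.39497661 -0.80451198] [[-0.989, -0.146, -0.0], [-0.146, 0.989, 0.0], [0.0, 0.0, -1.0]] 98.4169603792178
```

View pics/s5.png

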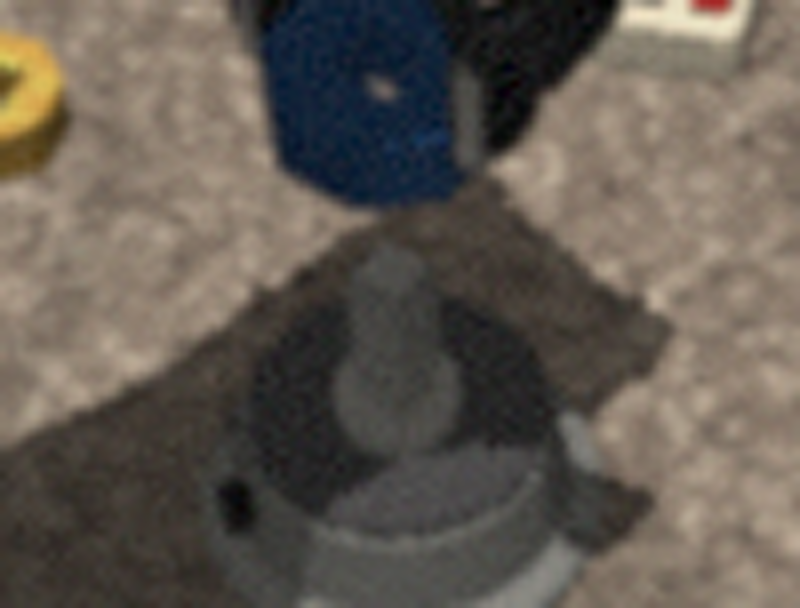

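View pics/d5.png

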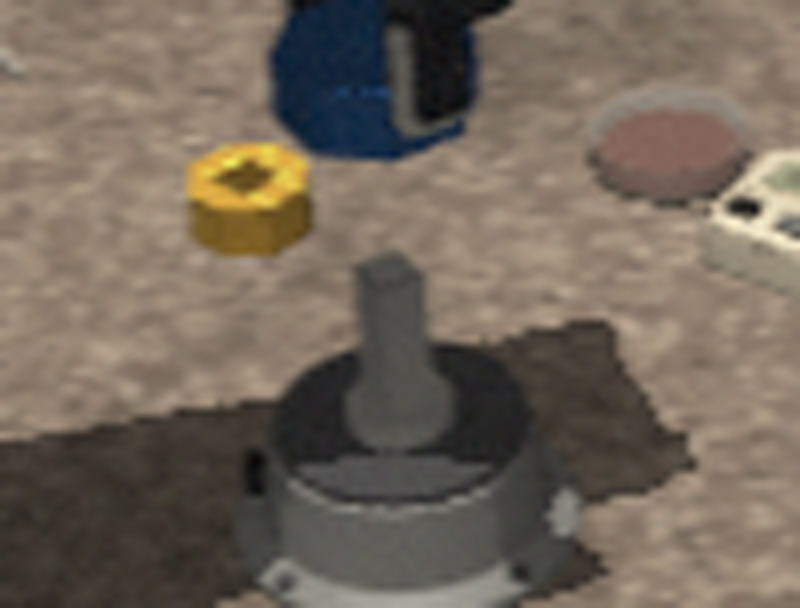

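View pics/w5b.png

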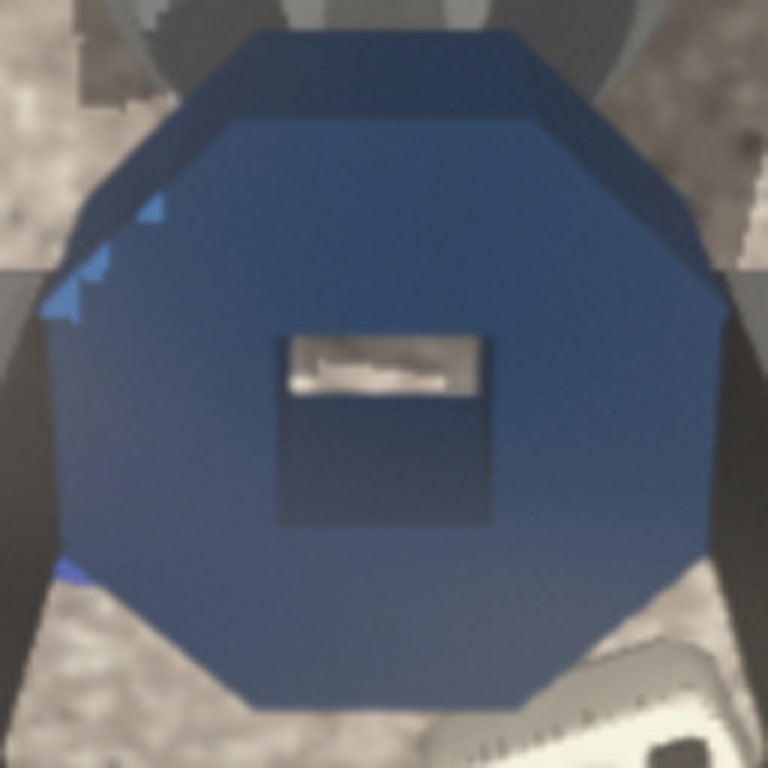

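```bash
python3 - <<'E'
from h import *
d=grab('wrist');crop(d,318,175,64,45,6,'w6');import pickle;pickle.dump(d,open('w6.pkl','wb'))
s=robot.state();print(s['tcp_pos'])
E
```

```text
[ 0.51636563 -0.03438761  0.16216982]
```

View pics/w6.png

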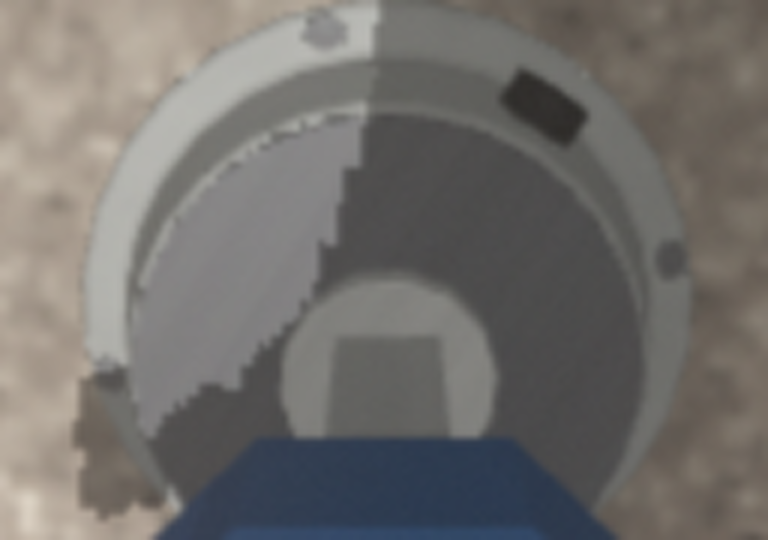

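```bash
python3 - <<'E'
from h import *
import pickle;d=pickle.load(open('w6.pkl','rb'));s=robot.state()
o=(254,130)
f=lambda x,y,z:tool(s,onz(d,o[0]+x/6,o[1]+y/6,z))*1e3
a,b=f(335,338,.05),f(440,336,.05);print(a,b,'ang',np.degrees(np.arctan2(b[0]-a[0],b[1]-a[1])),'centre',(a+b)/2-[8,0,0])
print('boss near edge',f(390,272,.05),f(283,380,.05),f(497,380,.05))
print('housing top edges',f(135,300,.042),f(645,300,.042),f(390,112,.042))
E
```

```text
[  9.14697246  -6.72513625 112.17123344] [  9.46302064   9.36710978 112.17306361] ang 1.1251319111024372 centre [  1.30499655   1.32098676 112.17214853]
boss near edge [ 19.50040644   1.69089883 112.17457604] [  2.42812019 -14.81284034 112.16877767] [  2.42494906  18.24441792 112.17238452]
housing top edges [ 13.14153514 -38.2966675  120.16872354] [ 13.13542607  41.77691823 120.17746067] [ 42.50104683   1.69564611 120.17996217]
```

>>> {"api": "carry_out", "payload": {"plan": [[0.06,0.09,0.5,0,0,-0.5,140],[0,0,1,0,0,0,140],[0,0,1,0,0,0,140],[0,0,1,0,0,0,140],[0,0,1,0,0,0,140],[0,0,0.5,0,0,0,140],[0,0,0.2,0,0,0,140],[0,0,0.1,0,0,0,140],[0,0,0,0,0,0,140],[0,0,0,0,0,0,140]]}}

```text
time_s: 8.9
tcp_pos: [0.5162, -0.0336, 0.1097]
eef_rot: [[-0.988, -0.156, 0.001], [-0.156, 0.988, -0.0], [-0.001, -0.0, -1.0]]
contact_force: [0.4, 0.6, -0.9]
finger_gap: 0.0551
```

```bash
python3 - <<'E'
from h import *
d=grab('wrist');crop(d,318,230,64,60,6,'w7')
D=grab('side');crop(D,292,200,50,38,8,'d7')
s=robot.state();print(s['tcp_pos'],s['contact_force'],s['wrist_torque'])
E
```

```text
[ 0.51627125 -0.0336053   0.1098873 ] [ 0.15519442 -0.42119666 -1.66215226] [-0.05836409 -0.00781361 -0.02780799]
```

View pics/w7.png

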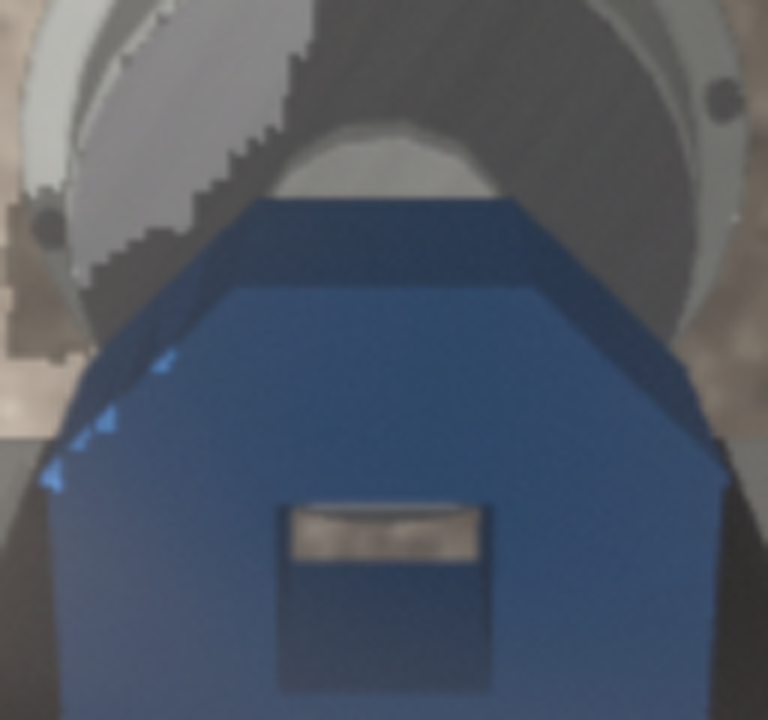

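View pics/d7.png

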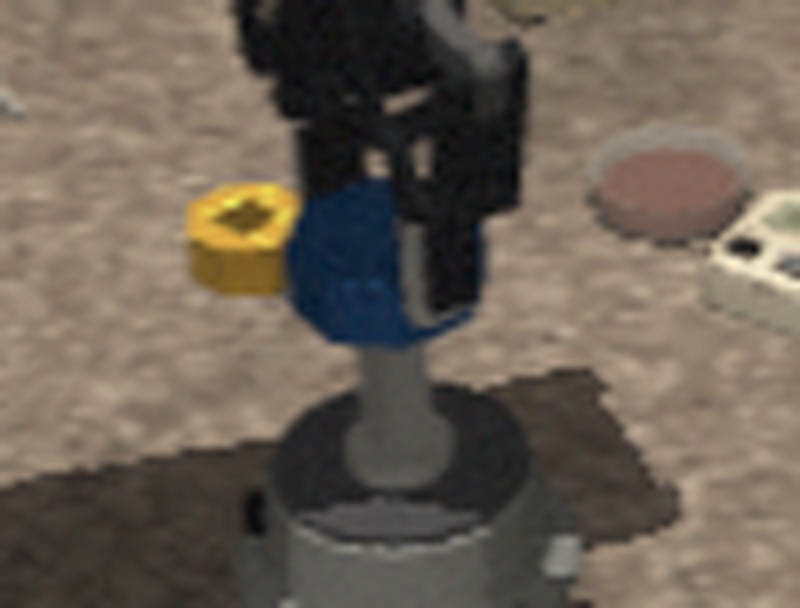

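>>> {"api": "carry_out", "payload": {"plan": [[0.07,0,0.1,0,0,0,140],[0,0,0.2,0,0,0,140],[0,0,0.2,0,0,0,140],[0,0,0.1,0,0,0,140],[0,0,0.1,0,0,0,140],[0,0,0,0,0,0,140],[0,0,0,0,0,0,140]]}}

```text
time_s: 9.58
tcp_pos: [0.515, -0.0337, 0.1022]
eef_rot: [[-0.988, -0.156, -0.0], [-0.156, 0.988, -0.0], [0.0, 0.0, -1.0]]
contact_force: [0.1, 0.1, -1.7]
finger_gap: 0.0551
```

>>> {"api": "carry_out", "payload": {"plan": [[0,0,0.1,0,0,0,140],[0,0,0.2,0,0,0,140],[0,0,0.2,0,0,0,140],[0,0,0.2,0,0,0,140],[0,0,0.2,0,0,0,140],[0,0,0,0,0,0,140],[0,0,0,0,0,0,140]]}}

```text
time_s: 10.17
tcp_pos: [0.5149, -0.0337, 0.0931]
eef_rot: [[-0.988, -0.156, -0.001], [-0.156, 0.988, 0.0], [0.0, 0.0, -1.0]]
contact_force: [0.3, -0.6, -0.9]
finger_gap: 0.055
```

>>> {"api": "carry_out", "payload": {"plan": [[0,0,0.3,0,0,0,140],[0,0,0.4,0,0,0,140],[0,0,0.4,0,0,0,140],[0,0,0.4,0,0,0,140],[0,0,0.4,0,0,0,140],[0,0,0.4,0,0,0,140],[0,0,0.4,0,0,0,140],[0,0,0.3,0,0,0,140],[0,0,0.2,0,0,0,140],[0,0,0.1,0,0,0,140],[0,0,0,0,0,0,140],[0,0,0,0,0,0,140]]}}

```text
time_s: 11.17
tcp_pos: [0.5152, -0.0337, 0.0604]
eef_rot: [[-0.988, -0.156, 0.0], [-0.156, 0.988, -0.0], [-0.0, -0.0, -1.0]]
contact_force: [-0.4, -1.2, -1.0]
finger_gap: 0.0549
```

>>> {"api": "carry_out", "payload": {"plan": [[0,0,0.1,0,0,0,140],[0,0,0.1,0,0,0,140],[0,0,0.1,0,0,0,140],[0,0,0.1,0,0,0,140],[0,0,0,0,0,0,140],[0,0,0,0,0,0,140]]}}

```text
time_s: 11.67
tcp_pos: [0.5149, -0.0337, 0.0562]
eef_rot: [[-0.988, -0.156, -0.0], [-0.156, 0.988, -0.0], [0.0, 0.0, -1.0]]
contact_force: [0.5, -0.5, -2.4]
finger_gap: 0.0547
```

>>> {"api": "carry_out", "payload": {"plan": [[0,0,0.05,0,0,0,140],[0,0,0.05,0,0,0,140],[0,0,0.05,0,0,0,140],[0,0,0,0,0,0,140],[0,0,0,0,0,0,140]]}}

```text
time_s: 12.08
tcp_pos: [0.5151, -0.0337, 0.0552]
eef_rot: [[-0.988, -0.156, 0.0], [-0.156, 0.988, -0.0], [-0.0, -0.0, -1.0]]
contact_force: [-2.0, -0.3, 2.0]
finger_gap: 0.0547
```

Contact at the seat height (TCP 0.055). Opening.

>>> {"api": "carry_out", "payload": {"plan": [[0,0,0,0,0,0,80],[0,0,0,0,0,0,60],[0,0,0,0,0,0,40],[0,0,0,0,0,0,20],[0,0,0,0,0,0,0],[0,0,0,0,0,0,0],[0,0,-0.5,0,0,0,0],[0,0,-1,0,0,0,0],[0,0,-2,0,0,0,0],[0,0,-3,0,0,0,0],[0,0,-3,0,0,0,0],[0,0,-3,0,0,0,0]]}}

```text
time_s: 13.08
tcp_pos: [0.5149, -0.0337, 0.182]
eef_rot: [[-0.988, -0.156, 0.0], [-0.156, 0.988, -0.0], [-0.0, -0.0, -1.0]]
contact_force: [1.1, 0.6, -0.5]
finger_gap: 0.0856
```

```bash
python3 - <<'E'
from h import *
d=grab('wrist','w8a');d=grab('wrist','w8');S=grab('scene');D=grab('side')
crop(D,292,215,50,38,8,'d8')
s=robot.state();R=np.array(s['eef_rot']);print(s['time_s'],s['tcp_pos'],s['finger_gap'],s['contact_force'],R.round(3).tolist())
print(R.T@(np.array([.528,.150,.15])-s['tcp_pos'])*100)
E
```

```text
13.2833 [ 0.51595589 -0.03374606  0.18163277] 0.08548249758308275 [ 0.01989727  0.39993098 -0.51985038] [[-0.988, -0.156, 0.004], [-0.156, 0.988, -0.0], [-0.004, -0.001, -1.0]]
[-4.04056375 17.96520123  3.16361446]
```

View pics/w8.png

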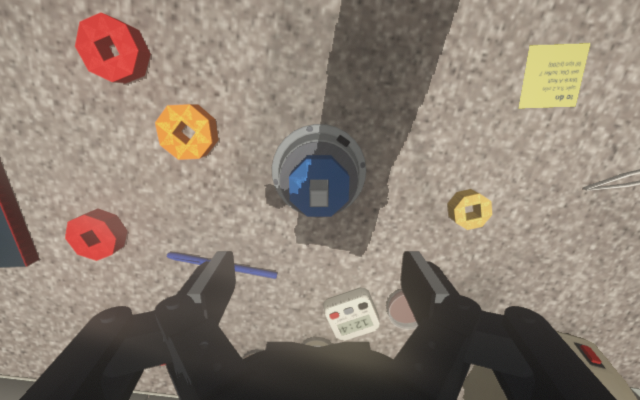

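View pics/d8.png

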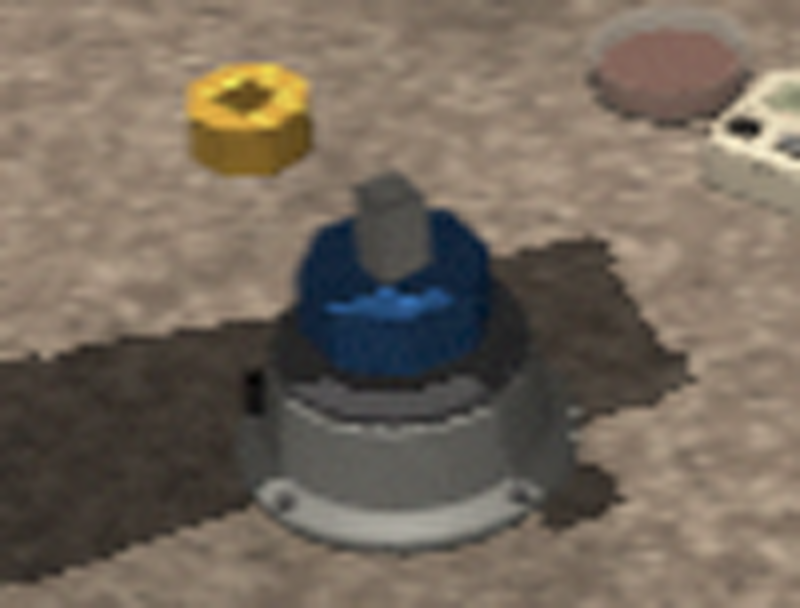

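>>> {"api": "carry_out", "payload": {"plan": [[-0.2,0.9,0,0,0,0,0],[-0.4,1.8,0,0,0,0,0],[-0.4,1.8,0.3,0,0,0,0],[-0.4,1.8,0.4,0,0,0,0],[-0.4,1.8,0.4,0,0,0,0],[-0.4,1.8,0.4,0,0,0,0],[-0.4,1.8,0.4,0,0,0,0],[-0.4,1.8,0.4,0,0,0,0],[-0.4,1.8,0.4,0,0,0,0],[-0.6,2.7,0.5,0,0,-5,0],[0,0,0,0,0,-5,0],[0,0,0,0,0,-4,0]]}}

```text
time_s: 14.28
tcp_pos: [0.5247, 0.1522, 0.1453]
eef_rot: [[-0.918, -0.397, -0.005], [-0.397, 0.918, -0.001], [0.005, 0.001, -1.0]]
contact_force: [0.7, 0.2, -0.2]
finger_gap: 0.0852
```

>>> {"api": "carry_out", "payload": {"plan": [[0,0,0,0,0,0,0],[0,0,0,0,0,0,0],[0,0,0,0,0,0,0]]}}

```text
time_s: 14.53
tcp_pos: [0.5259, 0.1503, 0.147]
eef_rot: [[-0.921, -0.389, -0.002], [-0.389, 0.921, -0.0], [0.002, 0.0, -1.0]]
contact_force: [-0.0, 0.6, 0.5]
finger_gap: 0.0853
```

```bash
python3 - <<'E'
from h import *
d=grab('wrist','w9')
crop(d,317,190,40,30,10,'w9b')
s=robot.state();R=np.array(s['eef_rot']);print(s['time_s'],s['tcp_pos'],R.round(3).tolist())
import pickle;pickle.dump((d,s),open('w9.pkl','wb'))
E
```

```text
14.5833 [0.5260945  0.1501789  0.14724916] [[-0.921, -0.389, -0.001], [-0.389, 0.921, -0.0], [0.001, 0.0, -1.0]]
```

View pics/w9.png

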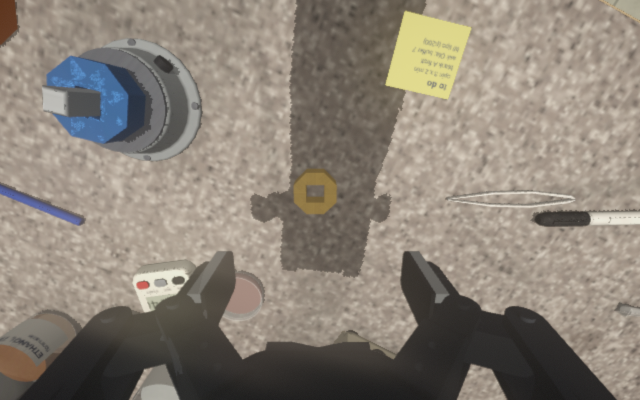

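View pics/w9b.png

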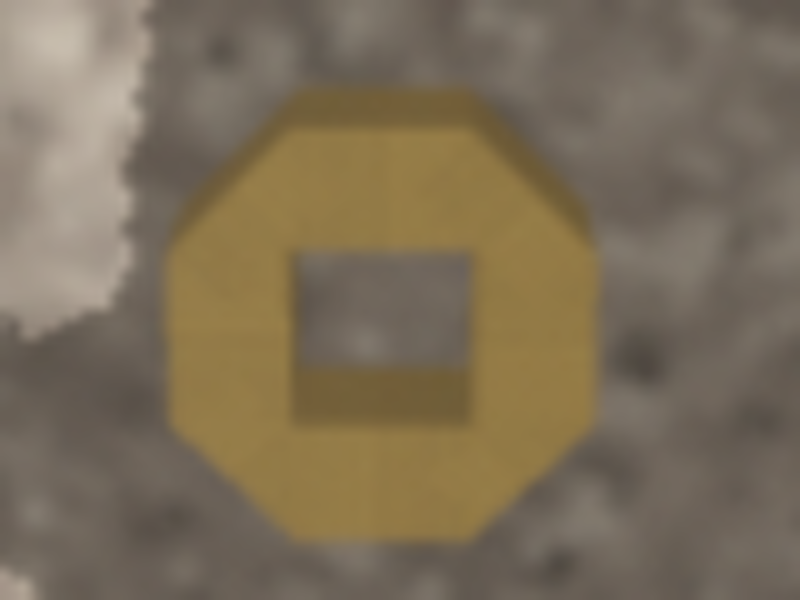

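```bash
python3 - <<'E'
from h import *
import pickle;d,s=pickle.load(open('w9.pkl','rb'))
p=onz(d,277+382/10,160+338/10,.02);print(p,tool(s,p)*100)
for q in[(220,295),(230,275),(262,300)]:print('petri',tool(s,onz(d,*q,.015))*100)
E
```

```text
[0.52884309 0.1497031  0.02      ] [-0.24995834 -0.15343701 12.7245938 ]
petri [-12.27396216 -10.88870099  13.20789589]
petri [-9.69799554 -9.52763203 13.21126988]
petri [-12.93996158  -6.20703578  13.20811395]
```

>>> {"api": "carry_out", "payload": {"plan": [[-0.25,-0.15,1,0,0,0,0],[0,0,1.5,0,0,0,0],[0,0,2,0,0,0,0],[0,0,2,0,0,0,0],[0,0,2,0,0,0,0],[0,0,2,0,0,0,0],[0,0,1.5,0,0,0,0],[0,0,1,0,0,0,0],[0,0,0.5,0,0,0,0],[0,0,0.3,0,0,0,0],[0,0,0.3,0,0,0,0],[0,0,0,0,0,0,0]]}}

```text
time_s: 15.58
tcp_pos: [0.5298, 0.1499, 0.007]
eef_rot: [[-0.921, -0.39, 0.001], [-0.39, 0.921, 0.0], [-0.001, -0.0, -1.0]]
contact_force: [-0.4, 0.0, -0.1]
finger_gap: 0.0858
```

>>> {"api": "carry_out", "payload": {"plan": [[0,0,0,0,0,0,60],[0,0,0,0,0,0,90],[0,0,0,0,0,0,110],[0,0,0,0,0,0,130],[0,0,0,0,0,0,150],[0,0,0,0,0,0,170],[0,0,0,0,0,0,180],[0,0,0,0,0,0,180],[0,0,0,0,0,0,180],[0,0,0,0,0,0,180]], "newtons": 40}}

```text
time_s: 16.42
tcp_pos: [0.53, 0.15, 0.0076]
eef_rot: [[-0.921, -0.39, 0.001], [-0.39, 0.921, 0.0], [-0.001, -0.0, -1.0]]
contact_force: [-0.6, -0.3, 5.8]
finger_gap: 0.0408
```

>>> {"api": "carry_out", "payload": {"plan": [[0,0,-0.3,0,0,0,180],[0,0,-1,0,0,0,180],[0,0,-2,0,0,0,180],[0,0,-2,0,0,0,180],[0,0,-2,0,0,0,180],[0,0,-2,0,0,0,180],[0,0,-2,0,0,0,180],[0,0,-2,0,0,0,180],[0,0,-1.5,0,0,4,180],[0,0,-1,0,0,5,180],[0,0,0,0,0,5,180],[0,0,0,0,0,0,180]]}}

```text
time_s: 17.42
tcp_pos: [0.5298, 0.15, 0.1661]
eef_rot: [[-0.988, -0.154, 0.002], [-0.154, 0.988, 0.001], [-0.002, 0.0, -1.0]]
contact_force: [-0.5, 0.3, -1.9]
finger_gap: 0.0411
```

>>> {"api": "carry_out", "payload": {"plan": [[0,0,0,0,0,0,180],[0,0,0,0,0,0,180],[0,0,0,0,0,0,180]]}}

```text
time_s: 17.67
tcp_pos: [0.5289, 0.1498, 0.1642]
eef_rot: [[-0.988, -0.157, -0.001], [-0.157, 0.988, -0.0], [0.002, -0.0, -1.0]]
contact_force: [0.1, 0.0, -0.6]
finger_gap: 0.0408
```

```bash
python3 - <<'E'
from h import *
d=grab('wrist','w10');crop(d,318,262,64,50,6,'w10b')
s=robot.state();R=np.array(s['eef_rot']);print(s['time_s'],s['tcp_pos'],R.round(4).tolist(),s['contact_force'],s['finger_gap'])
print(R.T@(np.array([.515,-.0337,s['tcp_pos'][2]])-s['tcp_pos'])*100)
E
```

```text
17.7167 [0.52901027 0.14977966 0.16424671] [[-0.9877, -0.1567, -0.0012], [-0.1567, 0.9877, -0.0004], [0.0013, -0.0002, -1.0]] [-0.18576047  0.66605659 -1.38437888] 0.04096688519654381
[ 4.25819425e+00 -1.79019113e+01  8.36644459e-03]
```

View pics/w10b.png

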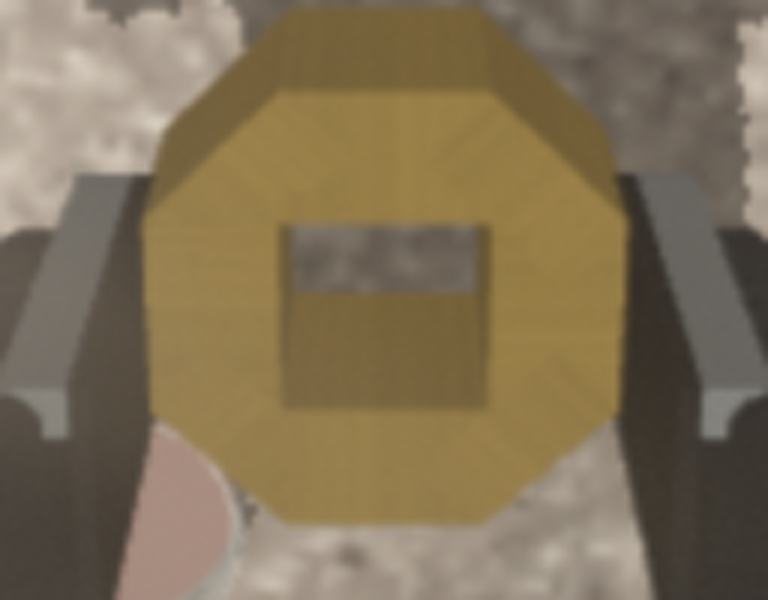

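```bash
python3 - <<'E'
from h import *
import numpy as np
C=np.array([[0,1,0],[-.9527,0,-.3039],[-.3039,0,.9527]]);c0=np.array([.0789,-.0001,-.1431])
f,cx,cy=287.471,317.664,198.340
def tp(u,v,z):
    r=C.T@np.array([(u-cx)/f,(v-cy)/f,1]);return c0+r*(z-c0[2])/r[2]
for z in (-.010,-.0125,-.015,-.0175):
    q=np.array([tp(254+x/6,212+y/6,z) for x,y in [(280,223),(490,223),(487,408),(282,408)]])
    o=np.array([tp(254+x/6,212+y/6,z) for x,y in [(278,90),(492,90),(628,218),(618,418),(485,523),(285,523),(153,415),(144,212)]])
    print(z,'bore',(q.max(0)-q.min(0))[:2]*1e3,q.mean(0)[:2]*1e3,'oct',(o.max(0)-o.min(0))[:2]*1e3,o.mean(0)[:2]*1e3)
E
```

```text
-0.01 bore [18.32954783 18.25919623] [-0.19924665  0.1414954 ] oct [42.81241738 41.52177675] [-0.15967215  0.20094973]
-0.0125 bore [17.98526632 17.91623612] [1.28646422 0.13695943] oct [42.00827731 40.74187861] [1.32529539 0.19529703]
-0.015 bore [17.6409848  17.57327601] [2.77217509 0.13242345] oct [41.20413724 39.96198048] [2.81026294 0.18964433]
-0.0175 bore [17.29670329 17.23031591] [4.25788596 0.12788747] oct [40.39999716 39.18208234] [4.29523049 0.18399163]
```

>>> {"api": "carry_out", "payload": {"plan": [[0.2,-0.9,0,0,0,0,180],[0.4,-1.7,0,0,0,0,180],[0.4,-1.7,0,0,0,0,180],[0.4,-1.7,0,0,0,0,180],[0.4,-1.7,0,0,0,0,180],[0.4,-1.7,0,0,0,0,180],[0.4,-1.7,0,0,0,0,180],[0.4,-1.7,0,0,0,0,180],[0.4,-1.7,0,0,0,0,180],[0.4,-1.7,0,0,0,0,180],[0.4,-1.5,0,0,0,0,180],[0.03,-0.2,0,0,0,0,180]]}}

```text
time_s: 18.72
tcp_pos: [0.5148, -0.0363, 0.1646]
eef_rot: [[-0.988, -0.153, -0.001], [-0.153, 0.988, -0.001], [0.001, -0.001, -1.0]]
contact_force: [0.0, -0.0, -2.0]
finger_gap: 0.041
```

>>> {"api": "carry_out", "payload": {"plan": [[0,0,0,0,0,0,180],[0,0,0,0,0,0,180],[0,0,0.5,0,0,0,180],[0,0,1,0,0,0,180],[0,0,1,0,0,0,180],[0,0,1,0,0,0,180],[0,0,0.8,0,0,0,180],[0,0,0.5,0,0,0,180],[0,0,0.2,0,0,0,180],[0,0,0,0,0,0,180],[0,0,0,0,0,0,180],[0,0,0,0,0,0,180]]}}

```text
time_s: 19.72
tcp_pos: [0.516, -0.0336, 0.1153]
eef_rot: [[-0.988, -0.156, 0.001], [-0.156, 0.988, -0.0], [-0.001, -0.0, -1.0]]
contact_force: [0.3, -0.4, -0.2]
finger_gap: 0.0409
```

```bash
python3 - <<'E'
from h import *
d=grab('wrist');crop(d,318,230,64,50,6,'w11');D=grab('side');crop(D,292,205,50,38,8,'d11')
s=robot.state();print(s['time_s'],s['tcp_pos'],s['contact_force'])
E
```

```text
19.8167 [ 0.51598404 -0.03354752  0.11537279] [1.4964734  0.27623949 0.16106165]
```

View pics/w11.png

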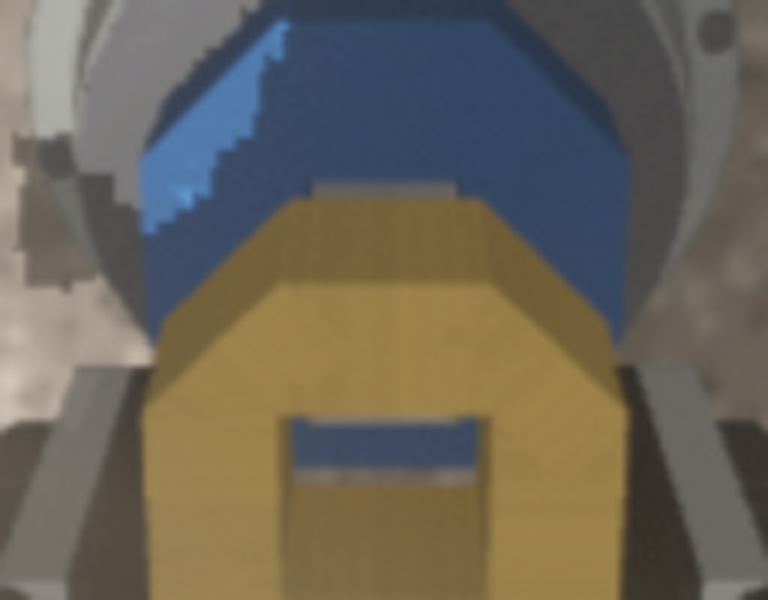

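View pics/d11.png

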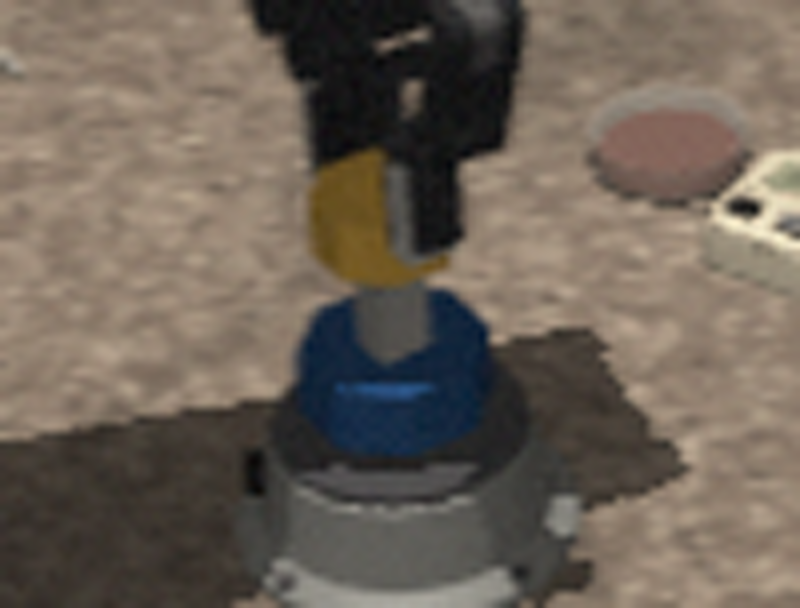

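>>> {"api": "carry_out", "payload": {"plan": [[0.06,0,0.2,0,0,0,180],[0,0,0.3,0,0,0,180],[0,0,0.2,0,0,0,180],[0,0,0.2,0,0,0,180],[0,0,0.1,0,0,0,180],[0,0,0.1,0,0,0,180],[0,0,0.1,0,0,0,180],[0,0,0,0,0,0,180],[0,0,0,0,0,0,180]]}}

```text
time_s: 20.57
tcp_pos: [0.5149, -0.0336, 0.1028]
eef_rot: [[-0.988, -0.156, -0.0], [-0.156, 0.988, 0.0], [0.0, 0.0, -1.0]]
contact_force: [-0.6, 0.4, -0.2]
finger_gap: 0.041
```

>>> {"api": "carry_out", "payload": {"plan": [[0,0,0.1,0,0,0,180],[0,0,0.2,0,0,0,180],[0,0,0.2,0,0,0,180],[0,0,0.2,0,0,0,180],[0,0,0.2,0,0,0,180],[0,0,0.2,0,0,0,180],[0,0,0.2,0,0,0,180],[0,0,0.2,0,0,0,180],[0,0,0.2,0,0,0,180],[0,0,0.1,0,0,0,180],[0,0,0,0,0,0,180],[0,0,0,0,0,0,180]]}}

```text
time_s: 21.57
tcp_pos: [0.5149, -0.0336, 0.0847]
eef_rot: [[-0.988, -0.156, -0.0], [-0.156, 0.988, 0.0], [0.0, 0.0, -1.0]]
contact_force: [0.5, 0.0, -1.3]
finger_gap: 0.0409
```

>>> {"api": "carry_out", "payload": {"plan": [[0,0,0.1,0,0,0,180],[0,0,0.1,0,0,0,180],[0,0,0.05,0,0,0,180],[0,0,0,0,0,0,180],[0,0,0,0,0,0,180]]}}

```text
time_s: 21.98
tcp_pos: [0.5149, -0.0336, 0.0823]
eef_rot: [[-0.988, -0.156, 0.0], [-0.156, 0.988, 0.0], [-0.0, 0.0, -1.0]]
contact_force: [0.9, 0.2, -2.0]
finger_gap: 0.0409
```

>>> {"api": "carry_out", "payload": {"plan": [[0,0,0.1,0,0,0,180],[0,0,0.05,0,0,0,180],[0,0,0.05,0,0,0,180],[0,0,0.05,0,0,0,180],[0,0,0,0,0,0,180],[0,0,0,0,0,0,180]]}}

```text
time_s: 22.48
tcp_pos: [0.5149, -0.0336, 0.0797]
eef_rot: [[-0.988, -0.156, -0.0], [-0.156, 0.988, 0.0], [0.0, 0.0, -1.0]]
contact_force: [0.0, -0.4, -1.1]
finger_gap: 0.0407
```

>>> {"api": "carry_out", "payload": {"plan": [[0,0,0.05,0,0,0,180],[0,0,0.05,0,0,0,180],[0,0,0,0,0,0,180],[0,0,0,0,0,0,180]]}}

```text
time_s: 22.82
tcp_pos: [0.515, -0.0336, 0.0796]
eef_rot: [[-0.988, -0.156, 0.001], [-0.156, 0.988, -0.0], [-0.001, -0.0, -1.0]]
contact_force: [-2.6, 0.8, 5.5]
finger_gap: 0.0407
```

Contact at the expected height (0.0795). Releasing and backing off.

>>> {"api": "carry_out", "payload": {"plan": [[0,0,0,0,0,0,140],[0,0,0,0,0,0,110],[0,0,0,0,0,0,80],[0,0,0,0,0,0,40],[0,0,0,0,0,0,0],[0,0,0,0,0,0,0],[0,0,0,0,0,0,0],[0,0,-0.5,0,0,0,0],[0,0,-1,0,0,0,0],[0,0,-2,0,0,0,0],[0,0,-3,0,0,0,0],[0,0,-3,0,0,0,0]]}}

```text
time_s: 23.82
tcp_pos: [0.5142, -0.0336, 0.1751]
eef_rot: [[-0.988, -0.156, -0.002], [-0.156, 0.988, 0.0], [0.002, 0.0, -1.0]]
contact_force: [0.5, -0.2, -0.3]
finger_gap: 0.0855
```

>>> {"api": "carry_out", "payload": {"plan": [[0,0,-1,0,0,0,0],[0,0,0,0,0,0,0],[0,0,0,0,0,0,0],[0,0,0,0,0,0,0]]}}

```text
time_s: 24.15
tcp_pos: [0.514, -0.0335, 0.1827]
eef_rot: [[-0.988, -0.156, -0.002], [-0.156, 0.988, 0.0], [0.002, 0.0, -1.0]]
contact_force: [-0.1, 0.7, -0.5]
finger_gap: 0.0853
```

```bash
python3 - <<'E'
from h import *
d=grab('wrist','w12');D=grab('side');crop(D,292,205,50,38,8,'d12');crop(d,318,185,40,40,7,'w12c')
s=robot.state();print(s['time_s'],s['tcp_pos'],s['contact_force'],s['finger_gap'])
for z in(.1,.092,.072,.05):print(z,proj(D,(.515,-.034,z)))
E
```

```text
24.25 [ 0.51366273 -0.03350006  0.18207216] [ 0.1568013  -0.69282063  0.05648447] 0.08558409800562576
0.1 [290.08124523 199.76608959]
0.092 [290.30421375 202.47163639]
0.072 [290.85290273 209.12954373]
0.05 [291.44245046 216.28323974]
```

View pics/d12.png

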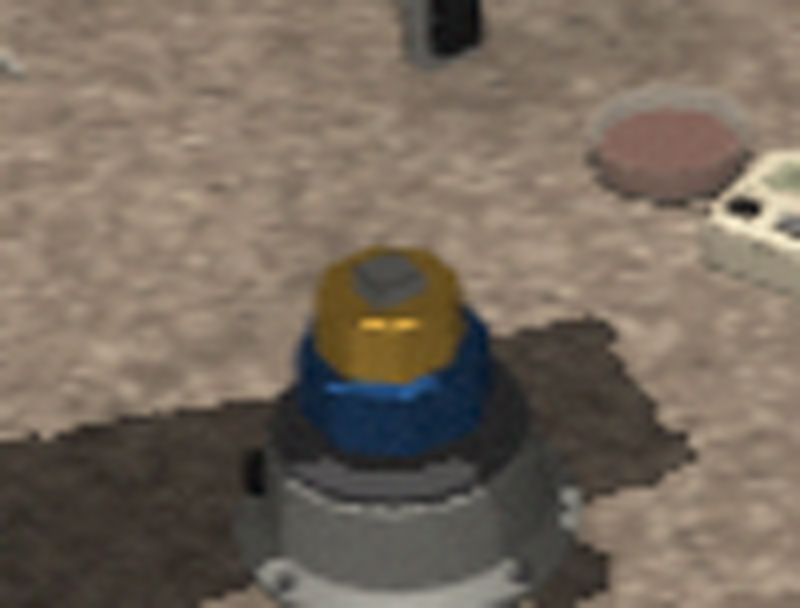

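View pics/w12.png

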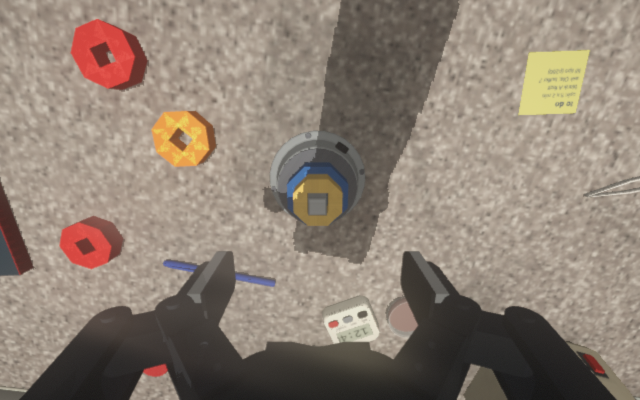

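View pics/w12c.png

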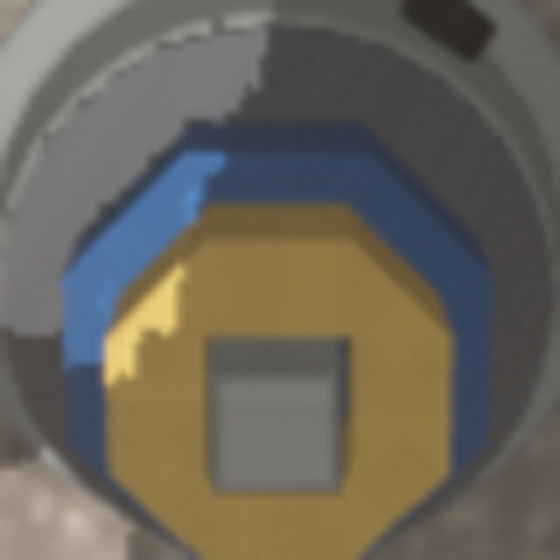

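Both spacers are stacked flush on the spindle, with about 8 mm of it showing and no gap between them. The gripper is clear, so I'm handing in.

```bash
python3 -c "
from workcell import robot
print(robot.close_job())"
```

```text
the job is handed in; nothing more can be done
None
```

Both spacers are on the spindle, the blue one first and the brass one on top, and I handed the job in at about 24 s. I read the spindle's turn from the wrist camera as about 9° anticlockwise of the world x axis, and both bores dropped over it without forcing.

**Seating:** the blue one touched down at TCP height 0.055 m (expected 0.0555), with a force reading of about 2 N. The brass one touched down at 0.0796 m (expected 0.0795), with about 5.5 N.

**Last pictures:** the side and wrist views show the stack flush with no visible gap, only a short end of the spindle showing above the brass. The gripper is open and clear above it. The pen, timer, petri dish and look-alike spacers look undisturbed.

**Disagreements:**
- My first scene-camera reading of the spindle's turn was about 2°. It was blurry, so I went with the wrist camera.
- The cameras differed by about 2 mm on the spindle's position. I used a value between them, close to the wrist camera's.

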